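# Shift the polisher's gear lever into the tagged slot

### The arm

A 7-joint arm with a two-finger parallel gripper is mounted at the origin on a cart in front of the work surface, level with it; the furniture and walls round the work are solid. World frame = base frame: x ahead of the robot, y to its left, z up, the work surface at z = 0. Lengths are in m, angles in rad, forces in N, time in s.
With the tool pointing down it reaches from about 0.425 to 0.925 m from the base axis. Payload 6.8 kg.
Tool frame: the origin (TCP) lies between the finger pads; the fingertips stand r.tip_reach ahead of it and the grasp point (between the pads) lies 11 mm behind it (r.tip_reach is the distance from the TCP to the fingertips, in m); z points along the fingers, y is the direction in which the jaws open and shut (so a half turn about z gives the same grasp; the last joint's range is limited). The gripper opens to 85 mm and grips with 20 to 120 N. Pads are 22 mm wide; open, the fingers measure 114 mm over their backs; the gripper's body (76 mm by 85 mm) begins 54 mm behind the grasp point. The pads swing forward as they close: fully open they stand 13 mm farther back than shut.
Start: joints at [-1.41, 0.477, 0.022, 1.555, -0.011, 1.109, -0.083], TCP at [0.179, 0.651, 0.239] pointing down, gripper open.
Joint ranges: [-2.96, 2.96], [-0.34, 2.1], [-1.41, 1.46], [0.24, 2.44], [-1.37, 4.51], [0.17, 1.92], [-2.96, 2.96]. Speed limits (rad/s): [2.39, 2.39, 3.14, 3.14, 3.14, 3.14, 3.14].

### API

Orientations are given as a rotation vector (axis times angle).
In Python, from bench import r, eyes, spotter gives the robot as it stands.
- The arm moves only by the tool carry_out, never from a script. Its argument "series" is text: rows parted by semicolons, each of 5 numbers parted by spaces: the shift along the tool's x, y, z in cm, then the turn about the tool's z in rad, then the opening, from 0 (shut) to 1 (fully open). In form: x y z yaw gripper; .... A call has 1 to 8 rows; each row shifts and turns the commanded pose from where the row before left it, along the tool's axes as they then stand; what a row does not reach is not made up. A row lasts 1/8 s, in which the tool goes at most 62.5 mm and 10.7 degrees, less where a joint would pass 70% of its speed; a pose out of reach is approached as far as the arm can. A call with a gripper value outside its range is refused whole. The fingers move at their own pace and stop on an object; "grip_force" is the grip in N (left out, the last holds). Time passes only in rows, so rows that do not move let the fingers close. It gives the time, the measured TCP pose, the force and the opening at its end, in the units of the state.
- r.get_obs(): the state, without advancing time (a new reading comes with each control period).
- eyes.grab_frame(name): name is "side" or "top"; returns a dict with "color" (400x640x3 uint8, blue, green, red), "intrinsics" (3x3 intrinsics, pixels), "R" (3x3) and "t" (3): a world point X has camera coordinates R X + t. Camera axes: x right, y down, z forward; pixel columns grow to the right and rows downward; lengths in m; the calibration is good to about 2 mm. A picture is of the moment at which its call begins. There is no depth.
- r.hand_in(): hands the job in, once; it reports no verdict.
Trained networks look in a picture, given as the dict that the camera call returned (one of the last four; its "shot" number tells which), for a name from the list of things; names that differ only in an ending like _2 or _b are one class to them, and where a whole thing is asked for, a point or a joint stands for the part that bears it (a point fixed in the world has none). Each returns a list of dicts, best first, with "confidence" (0 to 1); they miss things now and then, are a little off and sometimes report something else, mostly with a low value. They report only what shows in the picture. A call takes as long as a camera call.
- spotter.search_frame(picture, query): "uv" ([column, row] in pixels, amid what is visible of it).
- spotter.trace(picture, query): "pixels" (400x640 bool, what is visible of it) and "uv" ([column, row] in pixels, amid what is visible of it).
- spotter.mark_of(picture, query): "uv" ([column, row] in pixels: a listed point, or the origin of a listed thing).
The state is a dict: "clock": time; "joints": joint angles; "qvel": joint speeds; "tau": joint torques, N m; "tcp_pos": TCP position; "orientation": TCP orientation; "contact_force": force on the tool from outside, world axes, zero at the start; "moment": the same for the moment, N m; "grip_width": finger opening in m.
Only numpy, scipy, OpenCV 4.12 (cv2) and the standard library are available. Lean on these libraries where they do the work, as an engineer would, in place of code of your own. Each camera call takes 0.05 s, during which the arm holds its last target.

### The job

Put the bench polisher into the gear marked by the green tag: with the fingertips, push the red-knobbed gear lever out of its park slot, along the gate's channel and fully home into the corner slot beside the green tag, without engaging any other corner slot on the way. Only push the lever, never pinch or force it (keep under 35 N), leave the specimens, bottle and other things where they are, and finish with the hand clear of the lever.

Things in the scene. Friction and masses are not known exactly. Their poses are not given: they have to be found in the camera images.
- polisher: bench polisher, bolted down. Grey gear box, 120 (x) x 150 (y) mm, with a bare metal gate plate on top, upper face 89 mm above the bench; left of it the white part with a black bowl (rim 83 mm high, 156 mm across, middle 157 mm left of the origin). Origin on the bench under the middle of the gate; x points away from the robot (yaw within 0.3 rad), y to its left
- gate_mid (a point): middle of the gate, on the plate's upper face, axes as the polisher's. Cuts 13 mm wide; travels of the lever's axis: a sideways channel at x = 0 from y = -28 to +28 mm; from each of its two ends a slot 18 mm to the far (+x) side and one 18 mm to the near (-x) side: four corner slots; a park slot runs 18 mm to the near side from y = 0. The walls stop the lever there
- lever_knob (a point): centre of the red knob on the gear lever: upright cylinder, 29 mm in diameter, 34 mm high, on a 10 mm steel rod; 135 to 148 mm above the bench. In the polisher's frame (x, y) near (-33, 0) mm parked, (0, 0) in mid-channel, (0, +-49) at the channel's ends, (+-30, +-48) fully home in a corner slot. About 3 N moves it; it stays where it is left and cannot be pulled out
- lever_stem (a point): point on the axis of the lever's rod at the level of the gate plate, 76 mm from the pivot, which lies 15 mm above the bench under the gate's middle (the knob's centre is 133 mm from the pivot). Fully home in a corner slot it is near (+-17, +-27) mm in the polisher's frame, about 23 mm from the tag of that slot
- lever_sideways (a joint): sideways swing of the lever, rad: 0 upright, positive to the polisher's left (+y); about +-0.38 at the channel's ends
- lever_foreaft (a joint): fore and aft swing of the lever, rad: 0 in the channel, positive away from the robot (polisher's +x); about -0.25 when parked, about +-0.23 fully home in a far or near corner slot
- tag_green: bright green round tag, 17 mm in diameter and 4 mm thick, lying on the gate plate just beyond the outer end of one corner slot, at (+-40, +-28) mm in the polisher's frame; which slot it marks changes. Fixed. Origin at the centre of its underside.
- tag_blue: blue round tag, 17 mm in diameter and 4 mm thick, lying on the gate plate just beyond the outer end of one corner slot, at (+-40, +-28) mm in the polisher's frame; which slot it marks changes. Fixed. Origin at the centre of its underside.
- tag_yellow: yellow round tag, 17 mm in diameter and 4 mm thick, lying on the gate plate just beyond the outer end of one corner slot, at (+-40, +-28) mm in the polisher's frame; which slot it marks changes. Fixed. Origin at the centre of its underside.
- tag_white: white round tag, 17 mm in diameter and 4 mm thick, lying on the gate plate just beyond the outer end of one corner slot, at (+-40, +-28) mm in the polisher's frame; which slot it marks changes. Fixed. Origin at the centre of its underside.
- specimen1: dark red mounted specimen, disc 30 mm in diameter, 15 mm high, loose in the polisher's bowl. Origin at the centre of its underside.
- specimen2: black mounted specimen, disc 30 mm in diameter, 15 mm high, loose in the polisher's bowl. Origin at the centre of its underside.
- dropper_bottle: amber dropper bottle, 29 mm in diameter, 90 mm high, standing loose on the bench right of the gear box. Origin at the centre of its underside.
- tweezers: steel tweezers, 121 mm long, 8 mm high, lying loose in front of the polisher's white part. Origin at the centre of its underside.
- loupe: black eye loupe, 37 mm in diameter, 31 mm high, standing loose in front of the gear box. Origin at the centre of its underside.
- log_book: blue log book, 148 x 105 x 14 mm, lying loose at the front of the bench, to the right. Origin at the centre of its underside.

How it is judged:
By the outcome, as a careful person would: the job done as asked, in the order asked, and still so for the second after the job is handed in, with the robot touching nothing.
It also fails if it takes over 54 s, if anything falls off the work surface, if the arm or the gripper's body presses on something with over 40 N, if the wrist force passes 120 N, or if a joint passes its speed limit or range.

## Working session

There is one attempt and no reset: what is moved stays moved. The work goes in short steps, Python scripts to look and compute and a tool call to move; the robot and the scene stay as the last step left them, time stands still between calls to the robot, and variables do not carry over. Pictures are saved under pics/ and viewed, and the job is handed in when it is done.

Besides the shell and the picture viewer there is one more tool, called as name(argument=value, ...), one argument or row to a line, values as JSON. carry_out: Moves the arm, as the interface text tells. Its arguments: {"type":"object","properties":{"series":{"type":"string"},"grip_force":{"type":"number"}},"required":["series"]}

```bash
mkdir -p pics; ls; cat > h.py <<'E'
import numpy as np, cv2
from bench import r, eyes, spotter
def ray(f,uv):
    K=np.array(f["intrinsics"]);R=np.array(f["R"]);t=np.array(f["t"])
    d=R.T@np.linalg.inv(K)@np.array([uv[0],uv[1],1.]); c=-R.T@t
    return c,d
def atz(f,uv,z):
    c,d=ray(f,uv); return c+d*(z-c[2])/d[2]
def tri(rays):
    A=np.zeros((3,3));b=np.zeros(3)
    for c,d in rays:
        d=d/np.linalg.norm(d);P=np.eye(3)-np.outer(d,d);A+=P;b+=P@c
    return np.linalg.solve(A,b)
def proj(f,X):
    p=np.array(f["intrinsics"])@(np.array(f["R"])@np.array(X)+np.array(f["t"]));return p[:2]/p[2]
E
python3 - <<'E'
from h import *
np.set_printoptions(precision=4,suppress=True)
o=r.get_obs();print(o,r.tip_reach)
F={}
for n in("side","top"):
    f=eyes.grab_frame(n);F[n]=f;cv2.imwrite(f"pics/{n}0.png",f["color"])
    c,_=ray(f,(0,0));print(n,c)
    for q in("gate_mid","lever_knob","lever_stem","tag_green","tag_blue","tag_yellow","tag_white","polisher","dropper_bottle","loupe"):
        m=spotter.mark_of(f,q)
        for k in m[:2]:
            z={"gate_mid":.089,"lever_knob":.145,"lever_stem":.089,"polisher":0,"dropper_bottle":0,"loupe":0}.get(q,.089)
            print(q,np.round(k["uv"],1),round(k["confidence"],2),atz(f,k["uv"],z))
E
```

```text
pics
{'clock': 0.0, 'joints': array([-1.4101,  0.4778,  0.0223,  1.5564, -0.0115,  1.1093, -0.0831]), 'qvel': array([-0.0002,  0.0009,  0.0005,  0.002 ,  0.0004,  0.0011,  0.0003]), 'tau': array([  0.0006, -59.6448,   1.6084, -28.1202,   0.0125,   0.0094,
         0.    ]), 'tcp_pos': array([0.1791, 0.6502, 0.2383]), 'orientation': array([-0.4208, -3.1131,  0.0029]), 'contact_force': array([-0.3127, -0.891 ,  0.0054]), 'moment': array([0.0636, 0.0008, 0.0057]), 'grip_width': 0.08543241404065953} 0.008
side [0.1916 0.5078 0.6389]
gate_mid [280.3 240.6] 0.72 [0.5311 0.0191 0.089 ]
lever_knob [291.7 228.1] 0.62 [0.4944 0.0263 0.145 ]
lever_stem [287.7 246.8] 0.83 [0.5065 0.0292 0.089 ]
tag_green [283.2 255.2] 0.46 [0.5025 0.0553 0.089 ]
tag_blue [263.4 244.9] 0.52 [0.5577 0.0466 0.089 ]
tag_blue [282.7 238.1] 0.45 [0.5304 0.0098 0.089 ]
tag_yellow [277.9 230.8] 0.38 [ 0.5528 -0.0067  0.089 ]
tag_white [302.6 240.7] 0.39 [ 0.4862 -0.0016  0.089 ]
polisher [283.4 270.3] 0.86 [0.5274 0.0245 0.    ]
dropper_bottle [312.  238.4] 0.69 [ 0.5159 -0.102   0.    ]
loupe [316.5 289.9] 0.52 [0.4317 0.0431 0.    ]
top [ 0.3626 -0.059   1.1401]
gate_mid [275.6 196.5] 0.84 [0.5158 0.0291 0.089 ]
lever_knob [277.7 200.4] 0.55 [0.4971 0.0187 0.145 ]
lever_stem [239.3 174.3] 0.26 [0.5796 0.1331 0.089 ]
tag_green [269.8 205.1] 0.49 [0.4913 0.0451 0.089 ]
tag_blue [273.5 195.3] 0.7 [0.5193 0.0351 0.089 ]
tag_blue [275.9 176.9] 0.51 [0.5724 0.029  0.089 ]
tag_yellow [295.1 182.3] 0.35 [ 0.5568 -0.0258  0.089 ]
tag_yellow [402.4 231.1] 0.34 [ 0.4176 -0.329   0.089 ]
tag_white [407.8 233.3] 0.71 [ 0.4114 -0.3441  0.089 ]
tag_white [284.1 207.4] 0.48 [0.4848 0.0048 0.089 ]
polisher [281.3 197.8] 0.81 [0.5248 0.0191 0.    ]
dropper_bottle [321.7 202.2] 0.62 [ 0.5113 -0.1051  0.    ]
dropper_bottle [280.8 198. ] 0.49 [0.5242 0.0206 0.    ]
loupe [271.  227.7] 0.71 [0.4331 0.0493 0.    ]
```

```bash
python3 - <<'E'
import cv2
for n,(x0,x1,y0,y1) in {"side":(220,360,180,320),"top":(190,350,130,250)}.items():
    im=cv2.imread(f"pics/{n}0.png")[y0:y1,x0:x1]
    cv2.imwrite(f"pics/{n}0z.png",cv2.resize(im,None,fx=4.2,fy=4.2,interpolation=cv2.INTER_CUBIC))
E
```

```text
(no output)
```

View pics/side0z.png

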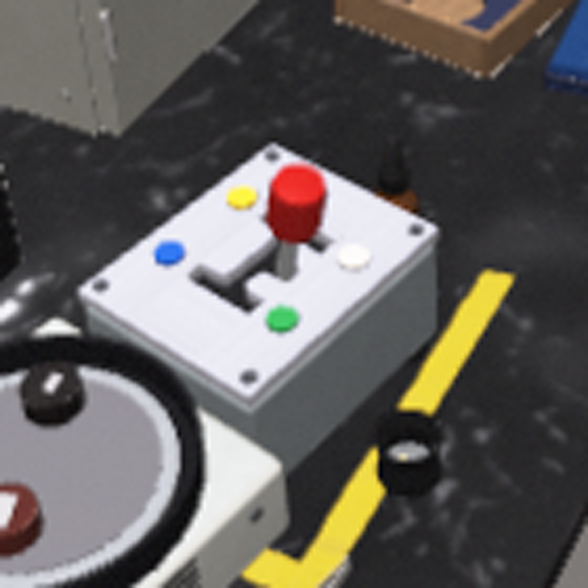

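View pics/top0z.png

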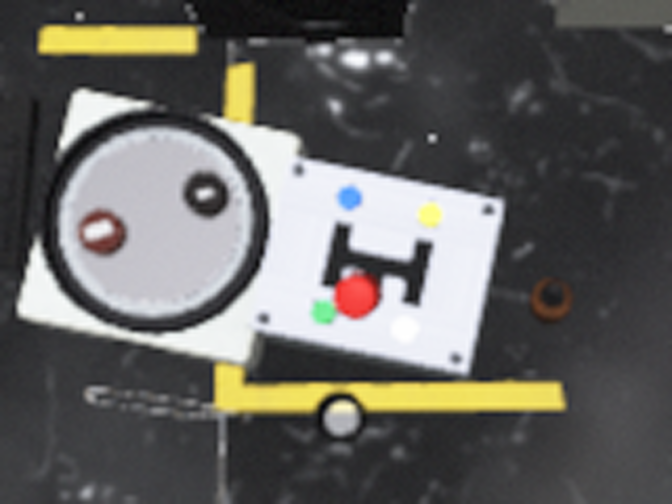

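View pics/side0.png

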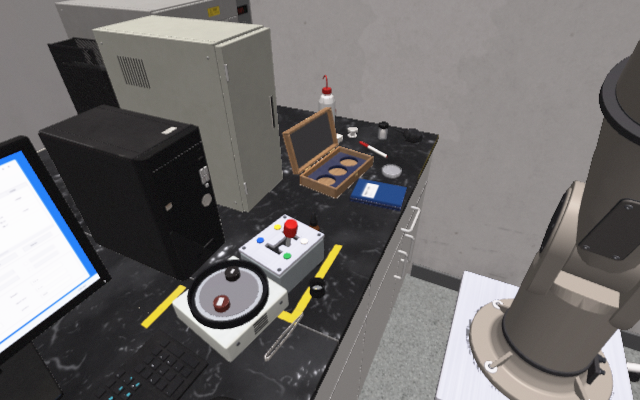

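View pics/top0.png

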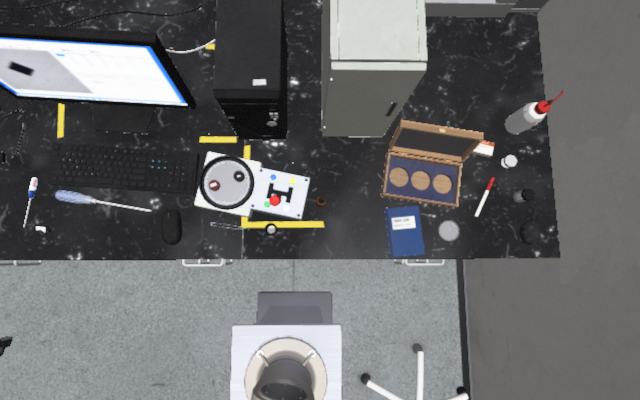

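The top view shows the green tag (zoomed 323,312) at the near-left corner slot, with the lever parked. Blue is far-left, yellow far-right and white near-right. The channel is tilted by roughly -0.23 rad. Next I'll fit the gate pose from the tags.

```bash
cat > gate.py <<'E'
from h import *
from scipy.optimize import least_squares
def blob(im,col,box):
    hsv=cv2.cvtColor(im,cv2.COLOR_BGR2HSV)
    H,S,V=[hsv[...,i].astype(int) for i in range(3)]
    m={"green":(abs(H-65)<18)&(S>120)&(V>80),"blue":(abs(H-108)<12)&(S>120)&(V>100),
       "yellow":(abs(H-27)<8)&(S>120)&(V>120),"red":((H<8)|(H>172))&(S>150)&(V>90)}[col]
    mm=np.zeros_like(m);x0,x1,y0,y1=box;mm[y0:y1,x0:x1]=m[y0:y1,x0:x1]
    n,l,s,c=cv2.connectedComponentsWithStats(mm.astype(np.uint8))
    k=1+np.argmax(s[1:,4]);return c[k],s[k]
BOX={"side":(250,330,205,265),"top":(255,310,160,215)}
T={"green":(-.04,.028),"blue":(.04,.028),"yellow":(.04,-.028)}
E
python3 - <<'E'
from gate import *
np.set_printoptions(precision=4,suppress=True)
obs=[];F={}
for n in("side","top"):
    f=F[n]=eyes.grab_frame(n)
    for c in T:
        uv,s=blob(f["color"],c,BOX[n]);P=atz(f,uv,.092);obs.append((n,c,P));print(n,c,uv,s,P)
    uv,s=blob(f["color"],"red",BOX[n]);print(n,"red",uv,s,atz(f,uv,.145))
def res(p,sel):
    out=[]
    for n,c,P in obs:
        if n not in sel: continue
        a=T[c];C,S=np.cos(p[2]),np.sin(p[2])
        out+= [p[0]+C*a[0]-S*a[1]-P[0], p[1]+S*a[0]+C*a[1]-P[1]]
    return np.array(out)*1e3
for sel in(["side"],["top"],["side","top"]):
    q=least_squares(res,[.52,.02,-.23],args=(sel,));print(sel,q.x,q.fun)
P=tri([ray(F[n],blob(F[n]["color"],"red",BOX[n])[0]) for n in F]);print("knob",P)
E
```

```text
side green [286.6    255.7333] [284 253   7   6  30] [0.4936 0.056  0.092 ]
side blue [259.8276 239.8966] [257 238   7   5  29] [0.5715 0.0391 0.092 ]
side yellow [326.7963 260.037 ] [322 252   8  13  54] [0.4121 0.0313 0.092 ]
side red [289.9485 228.134 ] [284 220  13  18 194] [0.4977 0.0279 0.145 ]
top green [266.5 204. ] [265 202   4   5  14] [0.494  0.0541 0.092 ]
top blue [272.7895 176.6316] [271 175   5   5  19] [0.5725 0.0376 0.092 ]Traceback (most recent call last):
  File "<stdin>", line 7, in <module>
  File "gate.py", line 10, in blob
    k=1+np.argmax(s[1:,4]);return c[k],s[k]
        ~~~~~~~~~^^^^^^^^^
    return _wrapfunc(a, 'argmax', axis=axis, out=out, **kwds)
    return bound(*args, **kwds)
ValueError: attempt to get argmax of an empty sequence
```

```bash
sed -i 's/(abs(H-27)<8)&(S>120)&(V>120)/(abs(H-27)<9)\&(S>70)\&(V>120)/; s/^BOX=.*/BOX={"side":(250,312,205,262),"top":(255,310,165,210)}/' gate.py
python3 - <<'E'
from gate import *
np.set_printoptions(precision=4,suppress=True)
obs=[];F={}
for n in("side","top"):
    f=F[n]=eyes.grab_frame(n)
    for c in T:
        uv,s=blob(f["color"],c,BOX[n]);P=atz(f,uv,.092);obs.append((n,c,P));print(n,c,uv,s,P)
    uv,s=blob(f["color"],"red",BOX[n]);print(n,"red",uv,s,atz(f,uv,.145))
def res(p,sel):
    out=[]
    for n,c,P in obs:
        if n not in sel: continue
        a=T[c];C,S=np.cos(p[2]),np.sin(p[2])
        out+= [p[0]+C*a[0]-S*a[1]-P[0], p[1]+S*a[0]+C*a[1]-P[1]]
    return np.array(out)*1e3
for sel in(["side"],["top"],["side","top"]):
    q=least_squares(res,[.52,.02,-.23],args=(sel,));print(sel,q.x,q.fun)
P=tri([ray(F[n],blob(F[n]["color"],"red",BOX[n])[0]) for n in F]);print("knob",P)
x,y,w=q.x;R=np.array([[np.cos(w),-np.sin(w)],[np.sin(w),np.cos(w)]]);print("in pol",R.T@(P[:2]-q.x[:2]))
E
```

```text
side green [286.6    255.7333] [284 253   7   6  30] [0.4936 0.056  0.092 ]
side blue [259.8276 239.8966] [257 238   7   5  29] [0.5715 0.0391 0.092 ]
side yellow [277.125 226.625] [274 224   7   6  32] [ 0.5599 -0.0156  0.092 ]
side red [289.9171 228.1658] [284 220  13  18 193] [0.4977 0.028  0.145 ]
top green [266.5 204. ] [265 202   4   5  14] [0.494  0.0541 0.092 ]
top blue [272.7895 176.6316] [271 175   5   5  19] [0.5725 0.0376 0.092 ]
top yellow [292. 181.] [290 179   5   5  21] [ 0.56   -0.0171  0.092 ]
top red [274.5679 199.8765] [270 195  10  11  81] [0.4985 0.0271 0.145 ]
['side'] [ 0.5267  0.0202 -0.2127] [-0.0772 -0.0399  0.1588  0.044  -0.0817 -0.0041]
['top'] [ 0.5272  0.0186 -0.213 ] [-0.0102  0.2633 -0.3294 -0.1087  0.3396 -0.1546]
['side', 'top'] [ 0.5269  0.0194 -0.2128] [ 0.1843 -0.8418  0.4178 -0.7692  0.1694 -0.8156 -0.2717  1.0652 -0.5884
  0.7045  0.0885  0.6568]
knob [0.4985 0.0271 0.1439]
in pol [-0.0294  0.0015]
```

```bash
cat > plan.py <<'E'
from h import *
from scipy.spatial.transform import Rotation as Ro
G=np.array([.527,.0194]);W=-.213
Rp=np.array([[np.cos(W),-np.sin(W)],[np.sin(W),np.cos(W)]])
def wp(x,y): return G+Rp@np.array([x,y])
def pol(P): return Rp.T@(np.array(P[:2])-G)
def state():
    o=r.get_obs();R=Ro.from_rotvec(o["orientation"]).as_matrix()
    yaw=np.arctan2(-R[0,1],R[1,1])  # tool y vs pol y
    print("t",round(o["clock"],2),"tcp",o["tcp_pos"].round(4),"pol",(pol(o["tcp_pos"])*1e3).round(1),"tool yaw err",round(yaw-W,4),"z",R[:,2].round(3),"F",o["contact_force"].round(2),"w",round(o["grip_width"],4))
    return o,R
def shift(o,R,X): return (R.T@(np.array(X)-o["tcp_pos"])*100).round(2)
E
python3 - <<'E'
from plan import *
o,R=state()
print(o["joints"])
A=np.array([.36,.36,.24]);B=np.r_[wp(-.085,0),.24]
print(B, shift(o,R,A), (R.T@(B-A)*100).round(2))
E
```

```text
t 1.3 tcp [0.1793 0.6508 0.2393] pol [-473.4  543.6] tool yaw err -0.0559 z [-0.  0. -1.] F [-0.13  0.1  -0.51] w 0.0857
[-1.41007703  0.47700459  0.02240089  1.55538048 -0.01154844  1.10928058
 -0.08309735]
[0.4439209  0.03736841 0.24      ] [-25.15 -23.23  -0.07] [-16.66 -28.87  -0.  ]
```

carry_out(
  series="-3.15 -2.9 0 0 0; -3.15 -2.9 0 0 0; -3.15 -2.9 0 0 0; -3.15 -2.9 0 0 0; -3.15 -2.9 0 0 0; -3.15 -2.9 0 0 0; -3.15 -2.9 0 0 0; -3.15 -2.9 0 0 0",
)

```text
clock: 2.3
tcp_pos: [0.3613, 0.359, 0.2396]
orientation: [0.421, 3.113, 0.001]
contact_force: [1.3, -0.1, 0.6]
grip_width: -0.0001
```

carry_out(
  series="-2.0 -3.6 0 0 0; -2.0 -3.6 0 0 0; -2.0 -3.6 0 0 0; -2.0 -3.6 0 0 0; -2.0 -3.6 0 0 0; -2.0 -3.6 0 0 0; -2.0 -3.6 0 0 0; -2.0 -3.6 0 -0.056 0",
)

```text
clock: 3.3
tcp_pos: [0.4387, 0.0388, 0.2396]
orientation: [0.332, 3.123, 0.001]
contact_force: [0.4, -0.3, -0.2]
grip_width: 0.0002
```

```bash
python3 - <<'E'
from plan import *
o,R=state()
print(shift(o,R,np.r_[wp(-.085,0),.130]))
E
```

```text
t 3.3 tcp [0.4387 0.0388 0.2396] pol [-90.4   0.3] tool yaw err 0.0015 z [ 0.001  0.001 -1.   ] F [ 0.41 -0.28 -0.23] w 0.0002
[-0.53 -0.03 10.96]
```

carry_out(
  series="-0.5 0 2.2 0 0; 0 0 2.2 0 0; 0 0 2.2 0 0; 0 0 2.2 0 0; 0 0 2.2 0 0; 0 0 0 0 0",
)

```text
clock: 4.05
tcp_pos: [0.4423, 0.0388, 0.1284]
orientation: [-0.333, -3.121, 0.002]
contact_force: [0.6, -0.5, 0.4]
grip_width: 0.0001
```

```bash
cat > look.py <<'E'
import sys
from plan import *
from gate import blob,BOX
tag=sys.argv[1]
o,R=state();F={};ims=[]
for n,(x0,x1,y0,y1) in {"side":(235,335,190,290),"top":(225,325,140,240)}.items():
    f=F[n]=eyes.grab_frame(n)
    ims.append(cv2.resize(f["color"][y0:y1,x0:x1],(400,400),interpolation=cv2.INTER_CUBIC))
    try:
        uv,s=blob(f["color"],"red",(250,312,195,262) if n=="side" else (255,310,165,215));print(n,"red",uv.round(1),s[4],"pol@.145",(pol(atz(f,uv,.145))*1e3).round(1))
    except Exception as e: print(n,"no red")
    for q in("lever_knob","lever_stem"):
        m=spotter.mark_of(f,q)
        if m: z=.145 if q=="lever_knob" else .089; print("  ",q,np.round(m[0]["uv"],1),round(m[0]["confidence"],2),(pol(atz(f,m[0]["uv"],z))*1e3).round(1))
cv2.imwrite(f"pics/{tag}.png",np.hstack(ims))
E
python3 look.py a1
```

```text
t 4.05 tcp [0.4423 0.0388 0.1284] pol [-86.9   1. ] tool yaw err 0.0002 z [-0.003 -0.001 -1.   ] F [ 0.59 -0.54  0.39] w 0.0001
side red [287.9 228. ] 82 pol@.145 [-26.9   4.5]
   lever_knob [289.9 229.9] 0.43 [-34.1   6.3]
   lever_stem [289.5 246.7] 0.71 [-25.    2.6]
top no red
```

View pics/a1.png

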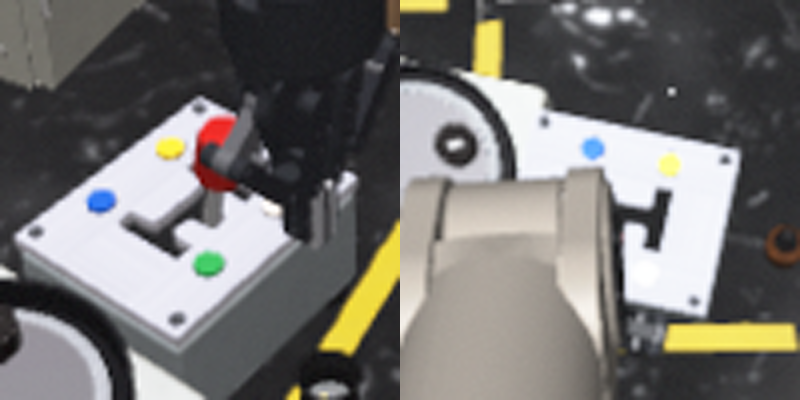

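The finger is in front of the knob on the near side. In the side view its linkage juts out along tool y at about (250,160), so I'll turn the hand 90° for the sideways push. Now I'll push the lever out of park.

carry_out(
  series="-1.5 0 0 0 0; -1.0 0 0 0 0; -0.5 0 0 0 0; -0.4 0 0 0 0; -0.4 0 0 0 0; -0.4 0 0 0 0",
)

```text
clock: 5.1
tcp_pos: [0.4845, 0.0301, 0.1297]
orientation: [-0.334, -3.124, -0.0]
contact_force: [-1.4, 1.0, 2.2]
grip_width: 0.0001
```

```bash
python3 look.py a2
```

```text
t 5.1 tcp [0.4845 0.0301 0.1297] pol [-43.8   1.4] tool yaw err 0.0002 z [-0.  0. -1.] F [-1.43  1.04  2.16] w 0.0001
side red [283.7 231.5] 30 pol@.145 [-27.3  17.8]
   lever_knob [286.  225.2] 0.41 [-17.7   0.2]
   lever_stem [284.9 242.9] 0.65 [-9.  -0.2]
top no red
```

View pics/a2.png

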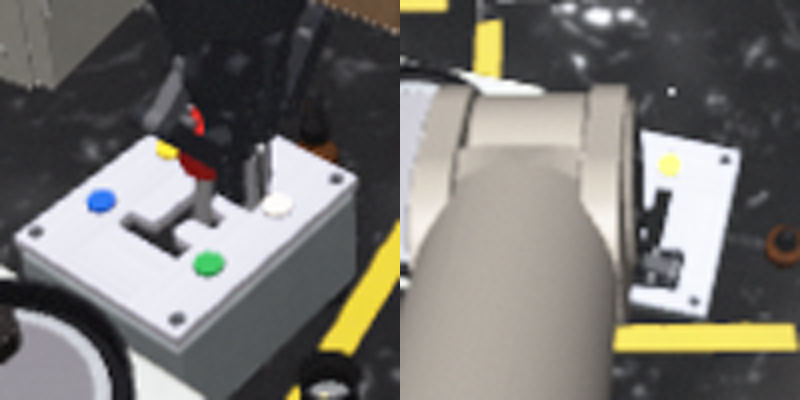

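carry_out(
  series="-0.4 0 0 0 0; -0.4 0 0 0 0; -0.3 0 0 0 0; -0.2 0 0 0 0; -0.2 0 0 0 0; 0 0 0 0 0",
)

```text
clock: 6.15
tcp_pos: [0.4991, 0.0269, 0.1293]
orientation: [0.334, 3.124, -0.0]
contact_force: [-2.0, -0.4, 0.1]
grip_width: 0.0
```

```bash
python3 look.py a3
```

```text
t 6.15 tcp [0.4991 0.0269 0.1293] pol [-28.8   1.4] tool yaw err 0.0001 z [ 0. -0. -1.] F [-1.96 -0.41  0.14] w 0.0
side red [278.4 228.6] 23 pol@.145 [-12.3  17.7]
   lever_knob [281.6 221.4] 0.6 [-2.  -3.3]
   lever_stem [285.1 242.5] 0.4 [-8.5 -1.4]
top no red
```

View pics/a3.png

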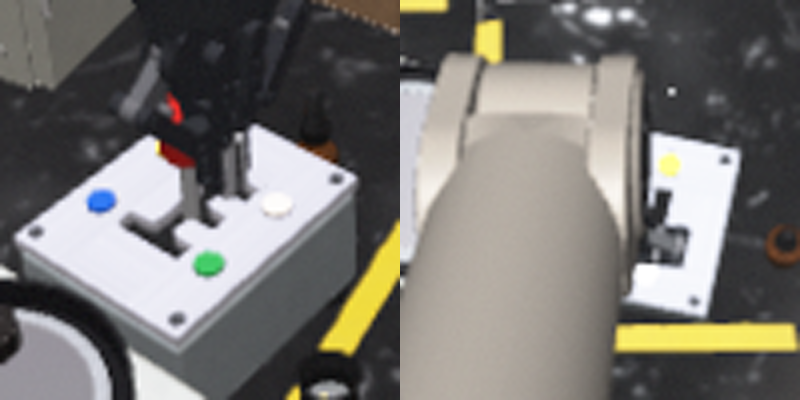

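carry_out(
  series="-0.2 0 0 0 0; -0.1 0 0 0 0; 0 0 0 0 0",
)

```text
clock: 6.82
tcp_pos: [0.502, 0.0263, 0.1293]
orientation: [0.334, 3.124, 0.0]
contact_force: [-2.4, 0.2, 1.0]
grip_width: 0.0002
```

carry_out(
  series="-0.2 0 0 0 0; 0 0 0 0 0",
)

```text
clock: 7.08
tcp_pos: [0.504, 0.0259, 0.1293]
orientation: [0.334, 3.124, 0.0]
contact_force: [-1.8, 0.1, 0.1]
grip_width: -0.0003
```

carry_out(
  series="-0.2 0 0 0 0; 0 0 0 0 0",
)

```text
clock: 7.32
tcp_pos: [0.506, 0.0254, 0.1293]
orientation: [0.334, 3.124, 0.0]
contact_force: [-1.4, -0.1, 1.3]
grip_width: -0.0001
```

```bash
python3 look.py a4
```

```text
t 7.33 tcp [0.506  0.0254 0.1293] pol [-21.8   1.4] tool yaw err 0.0001 z [ 0.  0. -1.] F [-1.37 -0.13  1.27] w -0.0001
side red [276.4 227.5] 23 pol@.145 [-6.7 17.6]
   lever_knob [281.4 223.3] 0.48 [-5.8  1.5]
   lever_stem [283.1 242.6] 0.51 [-5.2  1.5]
top no red
```

View pics/a4.png

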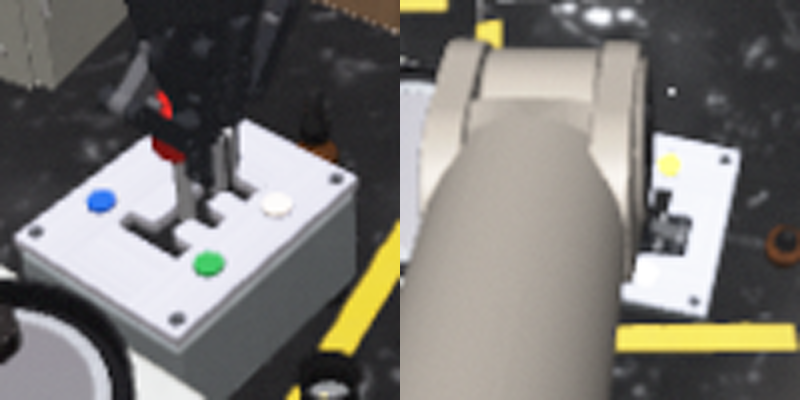

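carry_out(
  series="-0.2 0 0 0 0; 0 0 0 0 0",
)

```text
clock: 7.88
tcp_pos: [0.5071, 0.0251, 0.1291]
orientation: [-0.333, -3.122, 0.0]
contact_force: [-4.3, 1.0, 2.8]
grip_width: 0.0004
```

carry_out(
  series="-0.2 0 0 0 0; 0 0 0 0 0",
)

```text
clock: 8.12
tcp_pos: [0.5074, 0.025, 0.1287]
orientation: [-0.333, -3.119, 0.0]
contact_force: [-8.4, 1.8, 4.6]
grip_width: -0.0001
```

carry_out(
  series="0.5 0 0 0 0; 1.5 0 0 0 0; 2.0 0 0 0 0; 0 -3 0 0 0; 0 -4 0 0 0; 0 0 0 0 0",
)

```text
clock: 8.88
tcp_pos: [0.4547, -0.038, 0.1295]
orientation: [0.341, 3.122, -0.001]
contact_force: [0.4, 0.5, -0.1]
grip_width: 0.0002
```

```bash
python3 look.py a5; python3 -c "
from plan import *
print(r.get_obs()['joints'].round(3))"
```

```text
t 8.88 tcp [ 0.4547 -0.038   0.1295] pol [-58.5 -71.3] tool yaw err -0.0047 z [ 0.001 -0.001 -1.   ] F [ 0.42  0.52 -0.13] w 0.0002
side red [277.7 219.7] 216 pol@.145 [ 8.4 -2.4]
   lever_knob [277.4 222.4] 0.84 [2.9 4.5]
   lever_stem [282.5 242.6] 0.68 [-4.1  2.3]
top no red
[-0.402  0.288  0.4    2.184 -0.173  0.699  1.476]
```

View pics/a5.png

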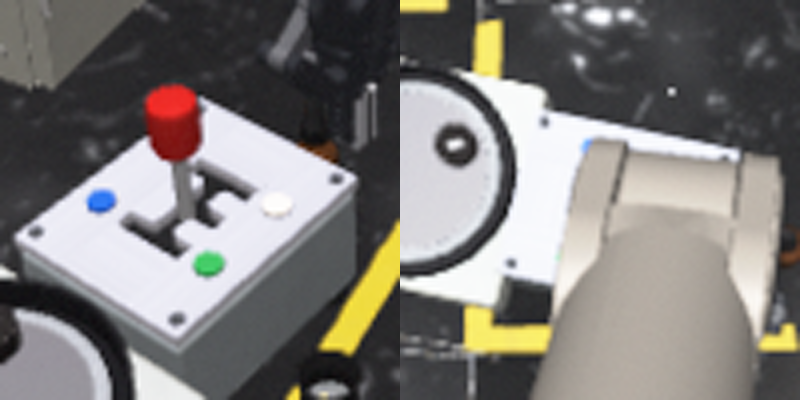

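The lever now stands upright in mid-channel, with the hand back and to the right. Next I'll turn the hand 90°.

carry_out(
  series="0 0 0 -0.18 0",
)

```text
clock: 9.3
tcp_pos: [0.456, -0.0344, 0.1292]
orientation: [-0.043, -3.141, 0.0]
contact_force: [-0.3, -0.2, -0.6]
grip_width: -0.0002
```

```bash
python3 -c "
from plan import *
state();print(r.get_obs()['joints'].round(3))"
```

```text
t 9.3 tcp [ 0.456  -0.0344  0.1292] pol [-58.  -67.6] tool yaw err 0.1858 z [-0. -0. -1.] F [-0.26 -0.16 -0.57] w -0.0002
[-0.368  0.285  0.359  2.182 -0.154  0.698  1.64 ]
```

carry_out(
  series="0 0 0 0.176 0; 0 0 0 0.176 0; 0 0 0 0.176 0; 0 0 0 0.176 0; 0 0 0 0.176 0; 0 0 0 0.176 0; 0 0 0 0.176 0; 0 0 0 0.176 0",
)

```text
clock: 10.3
tcp_pos: [0.456, -0.0346, 0.1292]
orientation: [2.078, 2.356, 0.0]
contact_force: [0.4, 0.4, -0.0]
grip_width: 0.0
```

carry_out(
  series="0 0 0 0.176 0; 0 0 0 0.173 0; 0 0 0 0 0",
)

```text
clock: 10.68
tcp_pos: [0.456, -0.0346, 0.1291]
orientation: [2.448, 1.969, -0.001]
contact_force: [0.0, -0.3, 0.5]
grip_width: -0.0002
```

```bash
python3 -c "
from plan import *
state();print(r.get_obs()['joints'].round(3))"
```

```text
t 10.68 tcp [ 0.456  -0.0346  0.1291] pol [-58.  -67.8] tool yaw err -1.5738 z [-0.    -0.001 -1.   ] F [ 0.01 -0.33  0.48] w -0.0002
[-0.708  0.355  0.785  2.2   -0.38   0.722  0.119]
```

carry_out(
  series="0 2 0 0 0; 0 2 0 0 0; 0 2 0 0 0; 2 0 0 0 0; 1.5 0 0 0 0; 0 0 0 0 0",
)

```text
clock: 11.42
tcp_pos: [0.5217, -0.0119, 0.129]
orientation: [-2.446, -1.97, 0.0]
contact_force: [-0.2, 0.1, 0.2]
grip_width: -0.0002
```

```bash
python3 look.py a6
```

```text
t 11.43 tcp [ 0.5217 -0.0119  0.129 ] pol [  1.4 -31.7] tool yaw err -1.5721 z [-0.001  0.001 -1.   ] F [-0.19  0.11  0.18] w -0.0002
side red [277.8 219.8] 216 pol@.145 [ 8.2 -2.4]
   lever_knob [277.6 221.4] 0.54 [4.8 1.8]
top no red
```

View pics/a6.png

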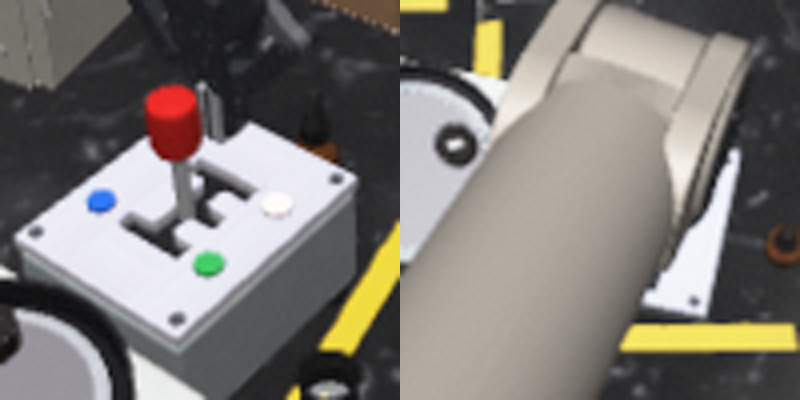

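carry_out(
  series="0.5 0 0 0 0; 0.5 0 0 0 0; 0.5 0 0 0 0; 0.5 0 0 0 0; 0.5 0 0 0 0; 0.5 0 0 0 0; 0.5 0 0 0 0",
)

```text
clock: 12.6
tcp_pos: [0.5295, 0.0203, 0.1291]
orientation: [-2.451, -1.965, 0.001]
contact_force: [-0.5, -3.0, -1.0]
grip_width: -0.0002
```

```bash
python3 look.py a7
```

```text
t 12.6 tcp [0.5295 0.0203 0.1291] pol [2.2 1.4] tool yaw err -1.5768 z [-0. -0. -1.] F [-0.45 -3.03 -0.96] w -0.0002
side red [268.4 228.2] 218 pol@.145 [ 5.  29.4]
   lever_knob [268.1 226.9] 0.59 [ 8.4 26.8]
   lever_stem [275.1 247. ] 0.68 [-0.7 22.3]
top no red
```

View pics/a7.png

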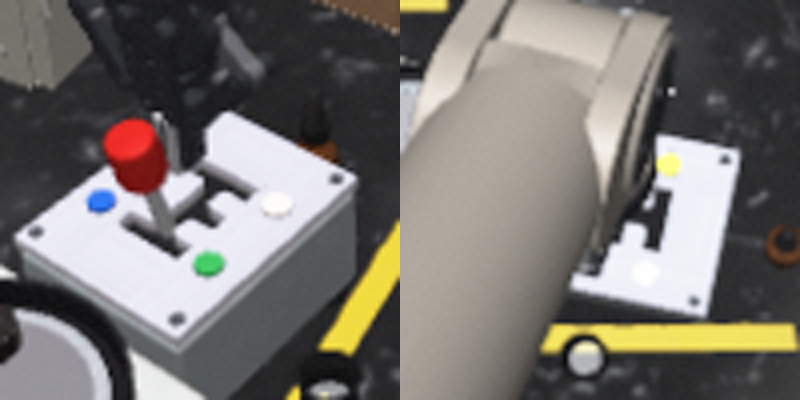

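carry_out(
  series="0.4 -0.05 0 0 0; 0.4 -0.05 0 0 0; 0.4 -0.05 0 0 0; 0.3 -0.05 0 0 0; 0 0 0 0 0",
)

```text
clock: 13.52
tcp_pos: [0.5308, 0.0355, 0.1292]
orientation: [-2.45, -1.966, 0.0]
contact_force: [0.1, -0.3, -1.3]
grip_width: 0.0002
```

```bash
python3 look.py a8
```

```text
t 13.53 tcp [0.5308 0.0355 0.1292] pol [ 0.3 16.6] tool yaw err -1.5762 z [-0.  0. -1.] F [ 0.11 -0.31 -1.26] w 0.0002
side red [262.9 234.6] 214 pol@.145 [ 0.1 50.3]
   lever_knob [264.8 235.8] 0.61 [-5.6 50.6]
   lever_stem [272.9 252. ] 0.77 [-7.5 36.3]
top no red
   lever_knob [320.  202.2] 0.41 [  -9.7 -118.8]
```

View pics/a8.png

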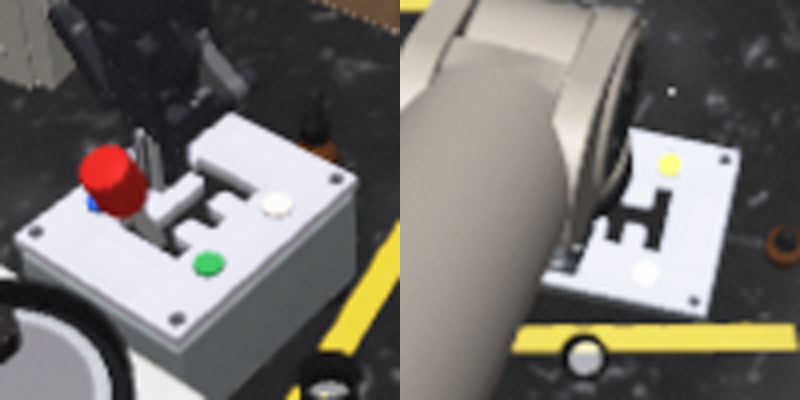

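carry_out(
  series="0.2 -0.03 0 0 0; 0.2 0 0 0 0; 0 0 0 0 0",
)

```text
clock: 14.2
tcp_pos: [0.5312, 0.0382, 0.1291]
orientation: [2.451, 1.964, -0.002]
contact_force: [-0.5, -3.8, -2.1]
grip_width: -0.0002
```

carry_out(
  series="0.2 0 0 0 0; 0 0 0 0 0",
)

```text
clock: 14.45
tcp_pos: [0.5313, 0.039, 0.129]
orientation: [2.452, 1.963, -0.003]
contact_force: [-0.5, -7.4, -4.0]
grip_width: -0.0002
```

```bash
python3 look.py a9
```

```text
t 14.45 tcp [0.5313 0.039  0.129 ] pol [ 0.1 20.1] tool yaw err -1.5784 z [-0.001 -0.002 -1.   ] F [-0.47 -7.42 -4.  ] w -0.0002
side red [261.8 235.8] 217 pol@.145 [-0.7 54.3]
   lever_knob [261. 237.] 0.79 [-2.  57.8]
   lever_stem [274.3 247.7] 0.61 [-0.8 24.9]
top no red
   lever_knob [403.6 233. ] 0.44 [ -43.4 -354.3]
```

View pics/a9.png

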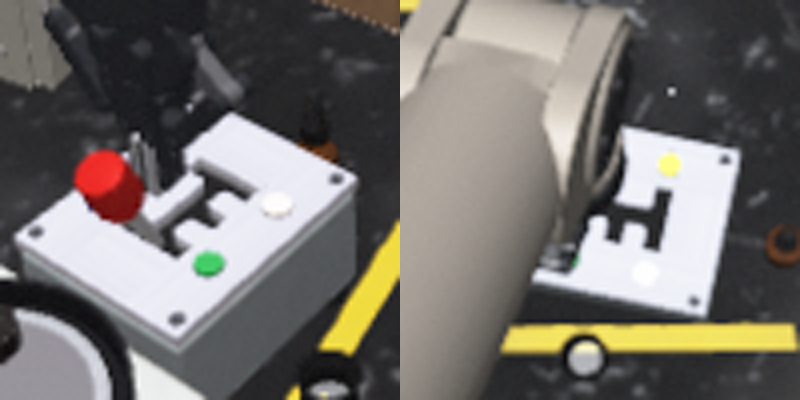

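carry_out(
  series="-1 0 0 0 0; -3 0 0 0 0; 0 0 -4 0 0; 0 0 -5 0 0; 0 0 0 -0.18 0; 0 0 0 -0.18 0; 0 0 0 -0.18 0; 0 0 0 -0.18 0",
)

```text
clock: 15.75
tcp_pos: [0.5235, 0.0025, 0.2198]
orientation: [1.593, 2.708, 0.003]
contact_force: [0.8, -0.8, 0.6]
grip_width: 0.0003
```

carry_out(
  series="0 0 0 -0.18 0; 0 0 0 -0.18 0; 0 0 0 -0.18 0; 0 0 0 -0.18 0; 0 0 0 -0.125 0; 0 0 0 0 0",
)

```text
clock: 16.5
tcp_pos: [0.5235, 0.0022, 0.2197]
orientation: [0.354, 3.121, 0.002]
contact_force: [-0.4, 0.4, 0.7]
grip_width: 0.0001
```

```bash
python3 look.py a10; python3 - <<'E'
from plan import *
o,R=state();print(o["joints"].round(3))
f=eyes.grab_frame("side");print("tower base",atz(f,(188,277),0),atz(f,(221,240),0))
cv2.imwrite("pics/side10.png",f["color"])
print(shift(o,R,np.r_[wp(.044,.050),.22]))
E
```

```text
t 16.5 tcp [0.5235 0.0022 0.2197] pol [  0.2 -17.6] tool yaw err -0.0128 z [ 0.001  0.001 -1.   ] F [-0.35  0.41  0.68] w 0.0001
side red [261.8 235.8] 210 pol@.145 [-0.7 54.1]
   lever_knob [262.3 236.6] 0.75 [-3.2 55.3]
   lever_stem [273.6 251.9] 0.61 [-8.5 35.1]
top no red
t 16.8 tcp [0.5232 0.002  0.2193] pol [ -0.  -17.8] tool yaw err -0.0127 z [ 0.  0. -1.] F [0.58 0.2  0.38] w 0.0001
[-0.546  0.267  0.507  1.965 -0.158  0.949  1.383]
tower base [0.7174656  0.13713864 0.        ] [0.72666248 0.00342388 0.        ]
[-4.32  6.83 -0.07]
```

View pics/side10.png

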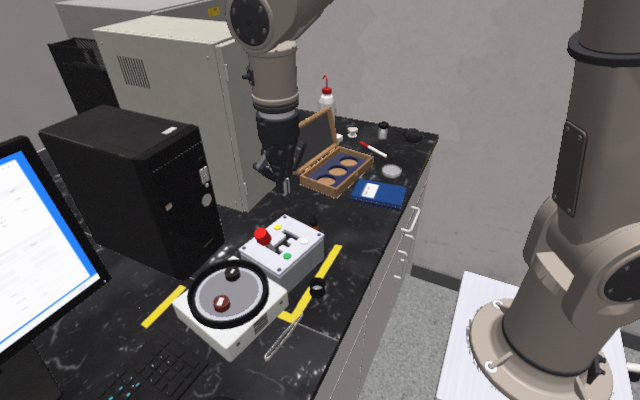

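View pics/a10.png

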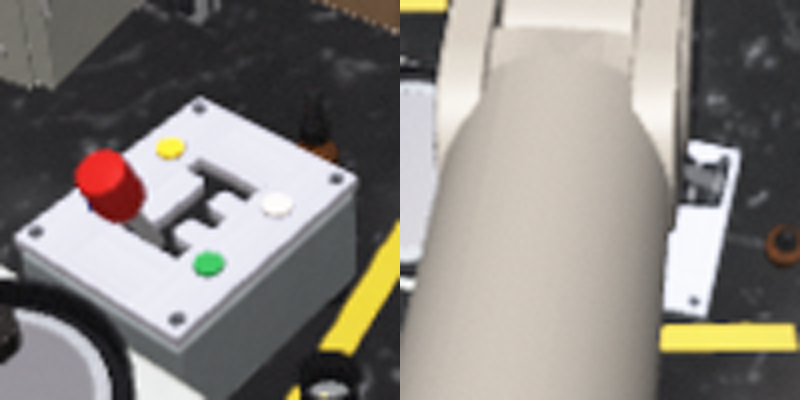

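carry_out(
  series="-2.3 1.8 0 -0.012 0; -2.3 2.5 0 0 0; 0 2.5 0 0 0; 0 0 0 0 0",
)

```text
clock: 17.35
tcp_pos: [0.5829, 0.0607, 0.2188]
orientation: [-0.328, -3.124, -0.001]
contact_force: [0.7, -0.6, 0.2]
grip_width: 0.0
```

```bash
python3 look.py a11
```

```text
t 17.35 tcp [0.5829 0.0607 0.2188] pol [45.9 52.2] tool yaw err 0.0036 z [-0.001  0.    -1.   ] F [ 0.71 -0.65  0.23] w 0.0
side red [261.8 235.8] 210 pol@.145 [-0.7 54.1]
   lever_knob [260.8 236.6] 0.85 [-0.8 57.2]
   lever_stem [274.5 249.3] 0.64 [-4.6 28.2]
top red [260.5 184.7] 90 pol@.145 [ 2.8 47.7]
   lever_knob [261.6 183.9] 0.64 [ 5.5 45.2]
   lever_stem [270.7 192.8] 0.43 [-5.6 23.1]
```

View pics/a11.png

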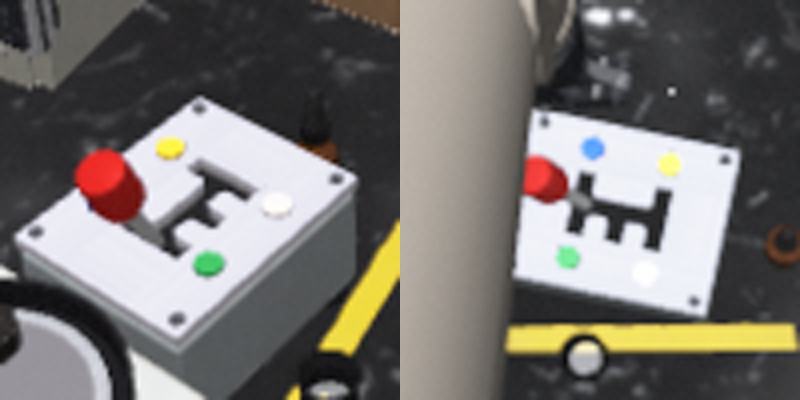

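carry_out(
  series="0 -0.2 3 0 0; 0 0 3 0 0; 0 0 3 0 0; 0 0 0 0 0; 1 0 0 0 0; 0.7 0 0 0 0; 0.5 0 0 0 0; 0.4 0 0 0 0",
)

```text
clock: 18.65
tcp_pos: [0.5588, 0.0618, 0.1309]
orientation: [0.333, 3.119, 0.002]
contact_force: [4.7, -1.1, 5.0]
grip_width: -0.0004
```

```bash
python3 look.py a12
```

```text
t 18.65 tcp [0.5588 0.0618 0.1309] pol [22.1 48.2] tool yaw err 0.0 z [ 0.005  0.001 -1.   ] F [ 4.69 -1.08  5.04] w -0.0004
side red [264.4 237.5] 207 pol@.145 [-8.6 54.7]
   lever_knob [265.9 238.3] 0.58 [-12.6  54.5]
   lever_stem [277.8 252.2] 0.63 [-16.3  30.3]
top red [261.2 188.6] 63 pol@.145 [-7.2 43.4]
   lever_knob [260.3 190.4] 0.5 [-12.5  44.6]
   lever_stem [270.  190.7] 0.47 [-0.1 26.4]
```

View pics/a12.png

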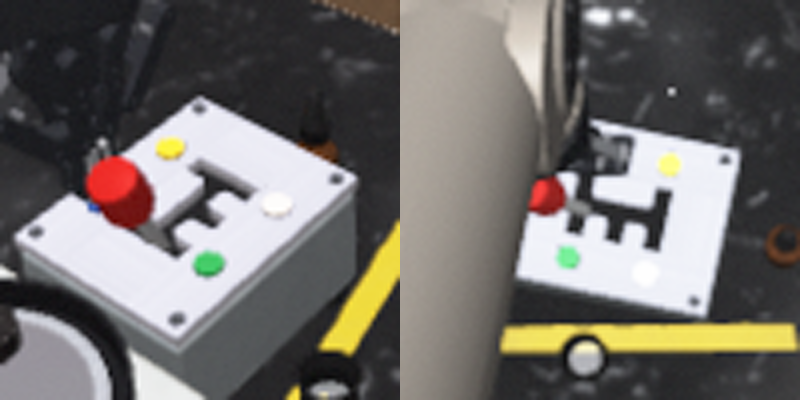

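carry_out(
  series="0.4 0 0 0 0; 0.4 0 0 0 0; 0.4 0 0 0 0; 0.4 0 0 0 0; 0 0 0 0 0",
)

```text
clock: 19.58
tcp_pos: [0.5398, 0.0654, 0.1288]
orientation: [-0.333, -3.121, 0.0]
contact_force: [2.0, -0.4, 3.2]
grip_width: -0.0001
```

```bash
python3 look.py a13
```

```text
t 19.57 tcp [0.5398 0.0654 0.1288] pol [ 2.7 47.7] tool yaw err 0.0005 z [-0.003  0.    -1.   ] F [ 2.03 -0.42  3.22] w -0.0001
side red [272.8 242.6] 189 pol@.145 [-32.2  55.1]
   lever_knob [272. 246.] 0.69 [-37.8  63.1]
   lever_stem [280.5 252.4] 0.65 [-21.3  27.3]
top red [260.  195.6] 61 pol@.145 [-26.4  42. ]
   lever_knob [262.1 196.1] 0.52 [-26.6  36.3]
   lever_stem [268.  197.3] 0.62 [-19.8  27.6]
```

View pics/a13.png

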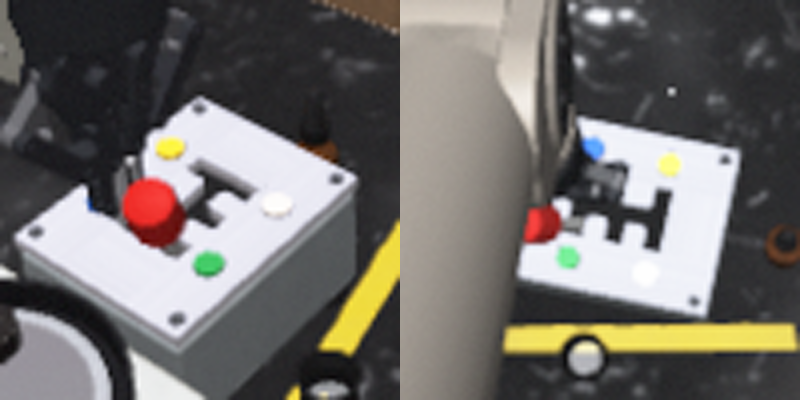

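carry_out(
  series="0.2 0 0 0 0; 0.2 0 0 0 0; 0 0 0 0 0",
)

```text
clock: 20.25
tcp_pos: [0.5373, 0.066, 0.1293]
orientation: [0.334, 3.124, -0.0]
contact_force: [3.0, -1.3, 0.2]
grip_width: 0.0003
```

carry_out(
  series="0.2 0 0 0 0; 0 0 0 0 0",
)

```text
clock: 20.5
tcp_pos: [0.5365, 0.0663, 0.1296]
orientation: [0.334, 3.121, 0.0]
contact_force: [5.8, -1.6, -3.0]
grip_width: -0.0001
```

carry_out(
  series="0.2 0 0 0 0; 0 0 0 0 0",
)

```text
clock: 20.75
tcp_pos: [0.5359, 0.0667, 0.1301]
orientation: [0.334, 3.118, 0.001]
contact_force: [8.8, -2.2, -3.0]
grip_width: -0.0001
```

carry_out(
  series="0.2 0 0 0 0; 0 0 0 0 0",
)

```text
clock: 21.0
tcp_pos: [0.5354, 0.067, 0.1306]
orientation: [0.334, 3.115, 0.001]
contact_force: [11.3, -2.0, -3.8]
grip_width: -0.0001
```

```bash
python3 look.py a14
```

```text
t 21.0 tcp [0.5354 0.067  0.1306] pol [-1.8 48.3] tool yaw err -0.0003 z [ 0.009 -0.    -1.   ] F [11.29 -1.95 -3.83] w -0.0001
side red [274.4 243.5] 187 pol@.145 [-36.6  55.2]
   lever_knob [277.3 244.9] 0.75 [-43.9  54.5]
   lever_stem [283.1 257.3] 0.69 [-35.5  34.6]
top red [259.9 197.9] 51 pol@.145 [-32.6  41. ]
   lever_knob [270.6 195.5] 0.56 [-20.2  14.5]
   lever_stem [269.5 196.7] 0.61 [-17.2  23.8]
```

View pics/a14.png

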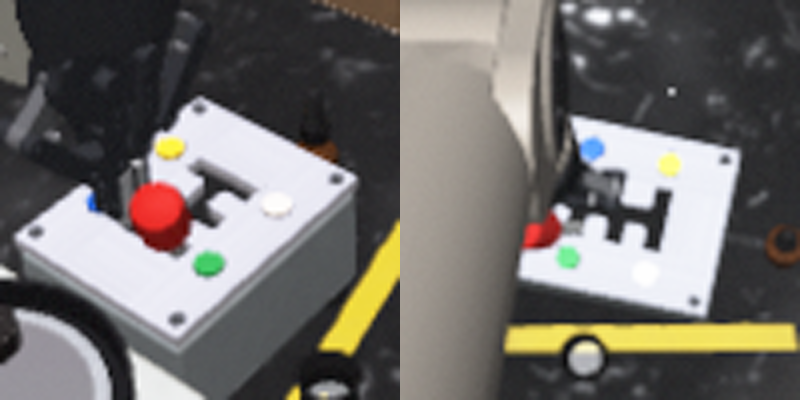

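The force rises against the wall (11 N) with the lever no longer advancing, so it is home. I'll back off the way I came and lift clear.

carry_out(
  series="-1.0 0 0 0 0; -2 0 0 0 0; -2.5 0 0 0 0; 0 0 -4 0 0; 0 0 -5 0 0; 0 -5 0 0 0; 0 -5 0 0 0; 0 -5 0 0 0",
)

```text
clock: 22.3
tcp_pos: [0.552, -0.0917, 0.219]
orientation: [-0.332, -3.121, -0.001]
contact_force: [0.7, -0.2, 0.6]
grip_width: 0.0002
```

carry_out(
  series="0 -5 0 0 0; 0 -5 0 0 0; 0 0 0 0 0; 0 0 0 0 0",
)

```text
clock: 22.8
tcp_pos: [0.5319, -0.1878, 0.2188]
orientation: [-0.333, -3.122, -0.002]
contact_force: [-0.1, 1.0, -0.4]
grip_width: -0.0005
```

```bash
python3 look.py a15; python3 - <<'E'
from plan import *
from gate import blob
F={n:eyes.grab_frame(n) for n in("side","top")}
P=tri([ray(F["side"],blob(F["side"]["color"],"red",(250,312,195,262))[0]),ray(F["top"],blob(F["top"]["color"],"red",(245,310,165,215))[0])])
print("knob pol",(pol(P)*1e3).round(1),P[2])
cv2.imwrite("pics/top15.png",F["top"]["color"]);cv2.imwrite("pics/side15.png",F["side"]["color"])
E
```

```text
t 22.8 tcp [ 0.5319 -0.1878  0.2188] pol [  48.6 -201.4] tool yaw err 0.0002 z [-0.002  0.001 -1.   ] F [-0.05  0.98 -0.4 ] w -0.0005
side red [274.5 243.6] 182 pol@.145 [-37.1  55.2]
   lever_knob [274. 244.] 0.46 [-37.   56.6]
   lever_stem [282.1 253.1] 0.56 [-25.4  26.7]
top red [259.  196.9] 79 pol@.145 [-30.4  44. ]
   lever_knob [260.  199.3] 0.6 [-36.2  39.8]
   lever_stem [273.7 176.2] 0.52 [43.  25.6]
knob pol [-29.5  48.3] 0.1353413448517468
```

View pics/a15.png

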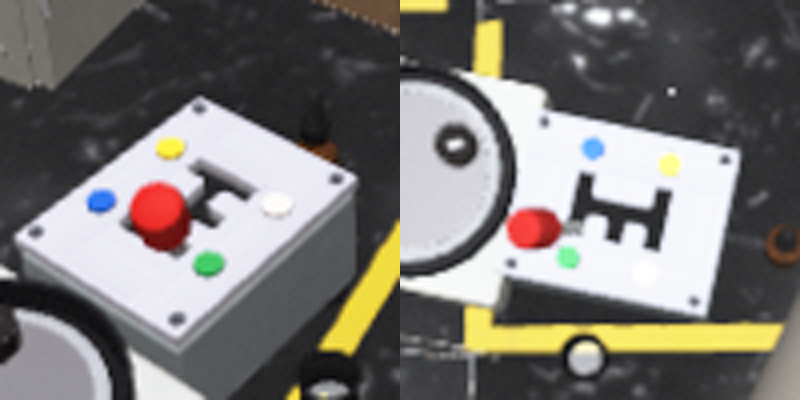

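View pics/top15.png

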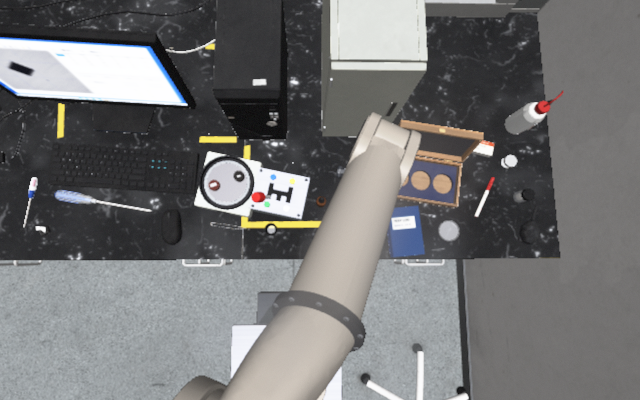

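```bash
python3 -c "
from bench import r
print(r.hand_in())"
```

```text
the job is handed in; nothing more can be done
None
```

The lever is in the green-tagged slot, the near-left corner, and the job is handed in. With shut fingers I pushed it out of park, left along the channel to its end, then back toward the robot into the slot. It was never pinched, and it entered no other corner slot.

**Final position:** measured from both cameras with the hand clear, the knob is at (-29.5, 48.3) mm in the polisher's frame, 135 mm high. The expected fully home position is (-30, +48) mm.

**Force and time:** the highest tool force read after a move was about 12 N, when the lever met the slot's end wall (limit 35 N). The job took about 23 s of the 54 s allowed.

**Other things:** the last pictures show the bottle, loupe and specimens where they were. I checked this by eye and did not measure it. The hand ended about 25 cm from the lever, touching nothing.

**Checks that disagreed:** the last network reading of the lever's rod from the top camera landed on the blue tag, at (43, 26) mm, and I discarded it. The side camera's reading, (-25, 27) mm against an expected (-17, 27), was a few mm off. I relied on the knob position and the contact force instead.

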